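Turn the glue pot up four clicks and start it

ROBOT

A 6-joint arm with a two-finger parallel gripper is mounted at the origin on a cart in front of the work surface, level with it; the furniture and walls round the work are solid. World frame = base frame: x ahead of the robot, y to its left, z up, the work surface at z = 0. Lengths are in m, angles in rad, forces in N, time in s.
With the tool pointing down it reaches from about 0.275 to 0.775 m from the base axis. Payload 14.6 kg.
Tool frame: the origin (TCP) lies on the centre line of the jaws, within the pads' length; the fingertips stand 14 mm ahead of it and the grasp point (between the pads) lies 5 mm behind it; z points along the fingers, y is the line along which they close (so a half turn about z gives the same grasp; the last joint's range is limited). The gripper opens to 85 mm and grips with 20 to 120 N. Pads are 22 mm wide; open, the fingers measure 114 mm over their backs; the gripper's body (76 mm by 85 mm) begins 54 mm behind the grasp point. The pads swing forward as they close: fully open they stand 13 mm farther back than shut.
Start: joints at [-0.155, 0.263, -0.048, 1.259, 0, 1.415], TCP at [0.525, -0, 0.245] pointing down, gripper open.
Joint ranges: [-2.65, 2.65], [-0.89, 1.7], [-1.18, 1.37], [-2.13, 2.11], [-1.35, 1.29], [-3.14, 3.14]. Speed limits (rad/s): [1.89, 1.89, 2.57, 2.79, 3.14, 3.14].

INTERFACE

Orientations are given as a unit quaternion [x, y, z, w].
In Python, from bench import * gives the robot as it stands. The module is installed in compiled form; this text tells all that it offers.
- The arm moves only by the tool jog_arm, never from a script. Its argument "rows" is a list of rows, each a list of 7 numbers: the shift along the tool's x, y, z in m, then the turn, a rotation vector about the tool's x, y, z in degrees, then the opening, from -1 (shut) to 1 (fully open), so that 0 is half open. A call has 1 to 8 rows; each row shifts and turns the commanded pose from where the row before left it, along the tool's axes as they then stand; what a row does not reach is not made up. A row lasts 1/10 s, in which the tool goes at most 50 mm and 8.59 degrees, less where a joint would pass 70% of its speed; a pose out of reach is approached as far as the arm can. A call with a gripper value outside its range is refused whole. The fingers move at their own pace and stop on an object; the grip force is fixed at half the most. Time passes only in rows, so rows that do not move let the fingers close. It gives the time, the measured TCP pose, the force, the opening and the grip force at its end, in the units of the state.
- get_state(): the state, without advancing time (a new reading comes with each control period).
- snapshot(name): name is "scene" or "side" or "wrist"; returns a dict with "image" (420x560x3 uint8, red, green, blue), "range_z" (420x560 float32, m along the optical axis (not along the pixel's ray), 0 where there is no reading), "intrinsics" (3x3 intrinsics, pixels), "D" ([k1, k2, p1, p2, k3] as OpenCV has them; the pictures are not rectified), "cam_to_world" (4x4, takes a point from camera to world coordinates); the wrist camera has in their place "T_tool_cam" (4x4, takes a point from camera to tool coordinates, whose origin is the TCP and whose axes are the flange's). Camera axes: x right, y down, z forward; pixel columns grow to the right and rows downward; lengths in m; the calibration is good to about 2 mm. A picture is of the moment at which its call begins: read the wrist's pose just before it.
- hand_in(): hands the job in; it is judged then, once.
The state is a dict: "time": time; "qpos": joint angles; "joint_vel": joint speeds; "effort": joint torques, N m; "position": TCP position; "eef_rot": TCP orientation; "ft_force": force on the tool from outside, world axes, zero at the start; "wrist_torque": the same for the moment, N m; "width": finger opening in m; "gripper_force": force on a finger pad.
Only numpy, scipy, OpenCV 4.12 (cv2) and the standard library are available. Lean on these libraries where they do the work, as an engineer would, in place of code of your own. Each camera call takes 0.05 s, during which the arm holds its last target. There are 200 camera calls.

TASK

Turn up the heat on the glue-melting pot by exactly four clicks: push the orange tab of its black dial clockwise (seen from above) with a fingertip, from wherever it stands now, and do not go past the fourth click. Then press the green start button fully in, let it come back and leave the pot alone. Push only: never pinch the tab between the fingers, and leave the loose things around the pot where they lie.

Things in the scene. Friction and masses are not known exactly. Their poses are not given: they have to be found in the camera images.
- glue_pot: Electric glue-melting pot, fixed: a white housing 156 (its x) x 256 (its y) x 45 mm high; origin at the centre of its underside, x away from the robot at yaw 0. On its left half a lidded metal crucible, 106 mm across, centred at (5, 66) mm, lid knob up to 103 mm above the table. On its right half the black dial, centred at (15, -62) mm; in front of that the green start button.
- dial_hub (a point): Point on the dial's axis at the dial's flat upper face, 59 mm above the table. The dial is 80 mm across and 14 mm thick; nothing but the orange tab stands on its face. The point's axes are those of the housing.
- tab (a point): Middle of the top of the orange tab, 83 mm above the table, 25 mm off the dial's axis; turns with the dial. The tab is an upright radial plate on the dial's face, 10 mm thick, 24 mm high, from 11 to 39 mm off the axis. The point's x axis points outward along the tab, z up. Nine coloured ticks on the housing, 24 degrees apart, mark the click stops.
- dial (a joint): Dial angle in rad, growing clockwise from above (hotter). Nine click stops, 0.419 rad (24 degrees) apart, from 0 to 3.351, end stops just beyond; at 0 the tab points 96 degrees counterclockwise of the housing's +x. Starts in one of the first four. Leaving a stop takes about 4 to 7 N at the tab; once well past halfway the dial snaps by itself into the next stop, ahead of the finger.
- tab_left_side: The flat side of the tab to push on: its counterclockwise face, 24 mm long, 21 mm high, 3 mm thick. Origin at the middle of its lower edge.
- tab_right_side: The opposite, clockwise face of the tab, same size. Touching both faces at once with the fingers counts as pinching.
- start_button (a joint): Travel of the spring start button in m: 0 out, 0.006 fully in, pressed straight down; fully in takes about 4 N and it springs back. Count it pressed beyond 0.0045.
- start_button_top (a point): Centre of the top of the green start button (24 mm across), in a small black collar on the housing in front of the dial.
- glue_stick_1: Loose cream glue stick, 98 mm long, 11 mm thick, lying in front of the pot; origin at the centre of its underside. Leave alone.
- glue_stick_2: A second glue stick like the first. Leave alone.
- paint_jar: Loose small white paint jar with a ribbed lid, 46 mm across and high, to the right of the pot. Leave alone.
- pine_cone: Loose pine cone, about 65 mm, to the left of the pot. Leave alone.
- walnut: Loose walnut, 34x49x33 mm, in front of the pot. Leave alone.
- stapler: Loose dark stapler, 114x32x37 mm, at the right of the table. Leave alone.
- paint_brush: Loose paint brush, 199 mm long, at the left of the table. Leave alone.

How it is judged:
By the outcome, as a careful person would: the job done as asked, in the order asked, and still so for the second after the job is handed in, with the robot touching nothing.
It also fails if it takes over 45 s, if anything falls off the work surface, if the arm or the gripper's body presses on something with over 40 N, if the wrist force passes 120 N, or if a joint passes its speed limit or range.

## Working session

There is one attempt and no reset: what is moved stays moved. The work goes in short steps, Python scripts to look and compute and a tool call to move; the robot and the scene stay as the last step left them, time stands still between calls to the robot, and variables do not carry over. Pictures are saved under pics/ and viewed, at most 10 in all, crops included, and the job is handed in when it is done.

Besides the shell and the picture viewer there is one more tool, called after "Request:" by a JSON object that holds its "op" and its "data", one argument or row to a line. jog_arm: Moves the arm, as the interface text tells. Its arguments: {"type":"object","properties":{"rows":{"type":"array"}},"required":["rows"]}

```bash
mkdir -p pics
cat > h.py <<'E'
from bench import *
import numpy as np, cv2
from scipy.spatial.transform import Rotation as R
def cloud(name):
    st=get_state(); s=snapshot(name); z=s["range_z"]; h,w=z.shape
    u,v=np.meshgrid(np.arange(w),np.arange(h))
    n=cv2.undistortPoints(np.stack([u,v],-1).reshape(-1,1,2).astype(float),s["intrinsics"],np.array(s["D"],float)).reshape(h,w,2)
    P=np.dstack([n*z[...,None],z])
    if name=="wrist":
        T=np.eye(4);T[:3,:3]=R.from_quat(st["eef_rot"]).as_matrix();T[:3,3]=st["position"];T=T@s["T_tool_cam"]
    else: T=s["cam_to_world"]
    P=P@T[:3,:3].T+T[:3,3]; P[z==0]=np.nan
    return s["image"],P
def save(n,im): cv2.imwrite("pics/"+n+".png",im[...,::-1])
E
python3 - <<'E'
from h import *
st=get_state();print({k:np.round(v,3) for k,v in st.items()})
ims=[]
for n in("scene","wrist"):
    im,P=cloud(n);save(n,im);hsv=cv2.cvtColor(im,cv2.COLOR_RGB2HSV)
    for c,lo,hi in(("orange",(5,150,120),(20,255,255)),("green",(45,100,60),(85,255,255))):
        m=cv2.inRange(hsv,lo,hi);k,l,s,ce=cv2.connectedComponentsWithStats(m)
        for i in range(1,k):
            if s[i,4]>15: print(n,c,s[i],ce[i].round(),np.nanmedian(P[l==i],0).round(4))
E
```

```text
{'time': np.float64(0.0), 'qpos': array([-0.155,  0.264, -0.049,  1.259,  0.   ,  1.415]), 'joint_vel': array([-0.001, -0.   ,  0.001, -0.002, -0.002,  0.001]), 'effort': array([ 1.0000e-03, -6.3761e+01,  3.8457e+01,  1.4000e-02,  0.0000e+00,
       -0.0000e+00]), 'position': array([0.525, 0.   , 0.245]), 'eef_rot': array([ 0.707,  0.707, -0.   , -0.   ]), 'ft_force': array([ 0.117,  1.501, -1.175]), 'wrist_torque': array([-0.013,  0.06 ,  0.041]), 'gripper_force': np.float64(0.0), 'width': np.float64(0.085)}
scene orange [  52  182   61   43 1809] [ 79. 204.] [ 0.2337  1.0294 -0.2449]
scene orange [348 192  12   8  67] [353. 196.] [ 0.8277 -0.0173  0.0522]
scene orange [385 194  12   8  23] [392. 197.] [ 0.9112 -0.0834  0.0537]
scene orange [155 198  36   4  55] [171. 200.] [0.4202 0.3296 0.0095]
scene orange [241 373  35  19  49] [255. 379.] [ 0.3018 -0.3614  0.0097]
scene orange [246 378  17  23  53] [255. 390.] [ 0.2932 -0.3802  0.0085]
scene orange [283 381  14  12  20] [289. 386.] [ 0.3378 -0.4016  0.0096]
scene orange [254 382  23  36  65] [266. 399.] [ 0.2941 -0.3977  0.0082]
scene orange [266 396  27  18  39] [279. 408.] [ 0.3    -0.4251  0.0093]
scene orange [286 397  11  16  16] [292. 404.] [ 0.3236 -0.4304  0.0083]
scene green [360 194  13   9  74] [366. 198.] [ 0.8321 -0.0605  0.0624]
scene green [239 229  11   8  63] [244. 233.] [ 0.4598 -0.0483  0.0671]
wrist orange [534 183  18  27 325] [541. 195.] [ 0.8291 -0.0065  0.0524]
wrist orange [153 201   7   4  23] [156. 203.] [ 0.3607 -0.0333  0.0006]
wrist orange [288 231  19  19  93] [295. 240.] [ 0.5398 -0.0494  0.0806]
wrist orange [293 235  15  17  40] [301. 242.] [ 0.5461 -0.0522  0.0802]
wrist green [214 217  21  22 377] [224. 228.] [ 0.4622 -0.0416  0.0666]
wrist green [534 219   8  13  48] [538. 225.] [ 0.828  -0.0423  0.0589]
wrist green [554 227   5   9  30] [556. 232.] [ 0.8501 -0.049   0.0649]
```

View pics/scene.png

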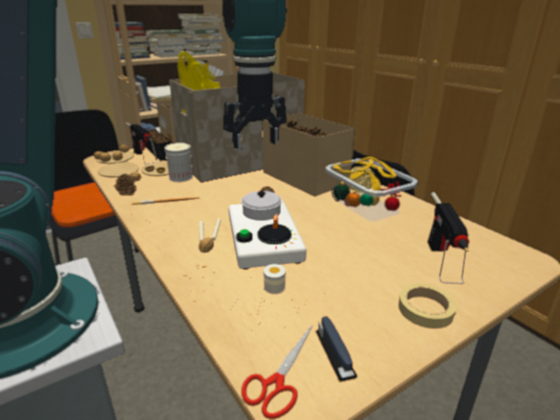

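View pics/wrist.png

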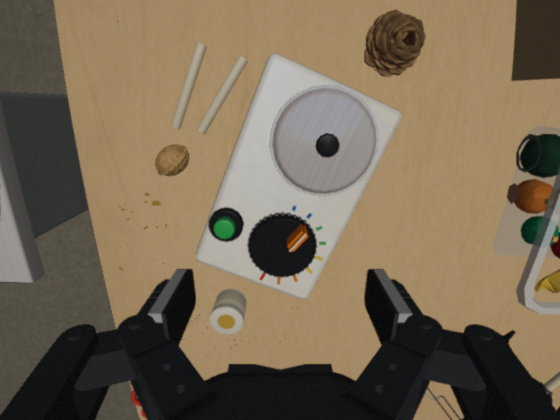

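The wrist view shows the dial around (282,245), the tab at (297,238) pointing up-right, the button at (225,226), and the jar just below at (229,310). Next I'll fit these exactly.

Run:
```python
from h import *
im,P=cloud("wrist");Z=P[...,2];X=P[...,0];Y=P[...,1]
reg=(X>.35)&(X<.75)&(Y>-.2)&(Y<.25)
m=((Z>.037)&(Z<.12)&reg).astype(np.uint8)
m=cv2.morphologyEx(m,cv2.MORPH_OPEN,np.ones((3,3)))
k,l,s,ce=cv2.connectedComponentsWithStats(m)
for i in range(1,k):
    if s[i,4]>100: print("comp",s[i])
i=1+np.argmax(s[1:,4]); pts=P[(l==i)&(Z<.052)][:,:2]
r=cv2.minAreaRect((pts*1000).astype(np.float32));print("rect mm",r)
sel=(l==i)&(Z>.052)&(np.hypot(X-.52,Y+.05)<.065)
hsv=cv2.cvtColor(im,cv2.COLOR_RGB2HSV)
# dial: dark pixels z .055-.063
d=(Z>.053)&(Z<.066)&(hsv[...,2]<70)&(np.hypot(X-.53,Y+.06)<.06)
print("dial n",d.sum(),cv2.minEnclosingCircle((P[d][:,:2]*1000).astype(np.float32)),np.nanmedian(Z[d]))
t=(Z>.073)&(Z<.095)&(np.hypot(X-.53,Y+.06)<.06)
q=P[t];print("tab",len(q),cv2.minAreaRect((q[:,:2]*1000).astype(np.float32)),q.mean(0).round(4))
g=cv2.inRange(hsv,(45,100,60),(85,255,255)).astype(bool)&(np.hypot(X-.46,Y+.045)<.03)
print("btn",np.mean(P[g],0).round(4),cv2.minEnclosingCircle((P[g][:,:2]*1000).astype(np.float32)),np.percentile(Z[g],[5,50,95]))
c=im[185:305,190:350];save("crop",cv2.resize(c,None,fx=5,fy=5,interpolation=cv2.INTER_CUBIC))
j=(Z>.03)&(Z<.06)&(np.hypot(X-.46,Y+.12)<.04);print("jar",P[j].mean(0),P[j].max(0),P[j].min(0))
```

```text
comp [ 373   11   52   55 2137]
comp [  196    53   205   247 29152]
comp [210 303  33  29 775]
rect mm ((536.1978149414062, -6.3101348876953125), (254.25924682617188, 156.6029052734375), 67.18657684326172)
dial n 3000 ((516.4618530273438, -64.29345703125), 50.82361602783203) 0.058941431584014825
tab 246 ((542.3582153320312, -50.95741653442383), (26.580127716064453, 9.904257774353027), 48.72541046142578) [ 0.542  -0.0498  0.0804]
btn [ 0.462  -0.042   0.0656] ((460.2335510253906, -45.32927322387695), 13.97964859008789) [0.05741018 0.06678406 0.06821368]
jar [ 0.46810303 -0.09956979  0.04487067] [ 0.49992778 -0.08003507  0.04763114] [ 0.42859881 -0.12645227  0.04167779]
```

View pics/crop.png

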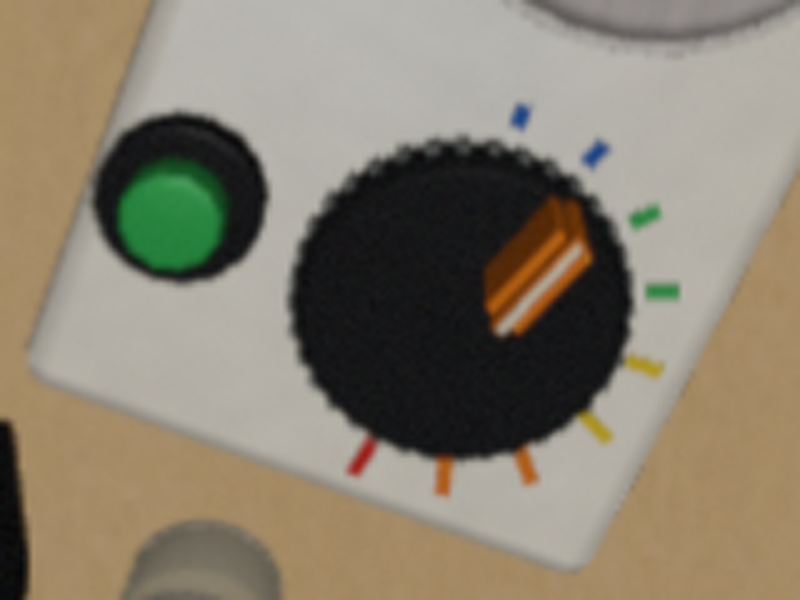

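Housing yaw is about -22.8° and the hub is at about (0.526, -0.0695). The tab sits at 49°, which is stop 1 (the second blue tick), so the target is stop 5 at -47° (the second yellow tick). I'll close the fingers and align above the tab's counterclockwise side.

Request:
{"op": "jog_arm", "data": {
  "rows": [
    [-0.017,0,0,0,0,0,-1],
    [-0.0165,0,0,0,0,-8.2,-1],
    [0,0,0.02,0,0,-8.2,-1],
    [0,0,0.03,0,0,-8.2,-1],
    [0,0,0.03,0,0,-8.2,-1],
    [0,0,0.03,0,0,-8.2,-1],
    [0,0,0,0,0,-8.2,-1],
    [0,0,0,0,0,0,-1]
  ]
}}

```text
time: 0.95
position: [0.5245, -0.0334, 0.1345]
eef_rot: [0.347, 0.938, -0.0, -0.001]
ft_force: [0.4, -0.4, 0.1]
width: -0.0001
gripper_force: 0.0
```

```bash
cat > w.py <<'E'
from h import *
import sys
s=get_state();M=R.from_quat(s["eef_rot"]).as_matrix();H=np.array([.526,-.0695,0])
p=M.T@(np.array(s["position"])-H)
print("t",s["time"].round(2),"pos",np.round(s["position"],4),"yang",np.degrees(np.arctan2(M[1,1],M[0,1])).round(1),"d,r",p[:2].round(4),"F",np.round(s["ft_force"],1),"w",s["width"])
if len(sys.argv)>1:
    a=[cv2.resize(cloud(n)[0][y:y+h,x:x+w_],(400,400),interpolation=cv2.INTER_CUBIC) for n,x,y,w_,h in(("wrist",140,100,320,320),("scene",215,160,110,110))]
    save(sys.argv[1],np.hstack(a))
E
python3 w.py a1
```

```text
Traceback (most recent call last):
  File "w.py", line 5, in <module>
    print("t",s["time"].round(2),"pos",np.round(s["position"],4),"yang",np.degrees(np.arctan2(M[1,1],M[0,1])).round(1),"d,r",p[:2].round(4),"F",np.round(s["ft_force"],1),"w",s["width"])
              ^^^^^^^^^^^^^^^
AttributeError: 'float' object has no attribute 'round'
```

```bash
sed -i 's/s\["time"\].round(2)/s["time"]/' w.py; python3 w.py a1
```

```text
t 0.95 pos [ 0.5245 -0.0334  0.1345] yang 49.3 d,r [0.0249 0.0263] F [ 0.4 -0.4  0.1] w -6.584971875019327e-05
```

View pics/a1.png

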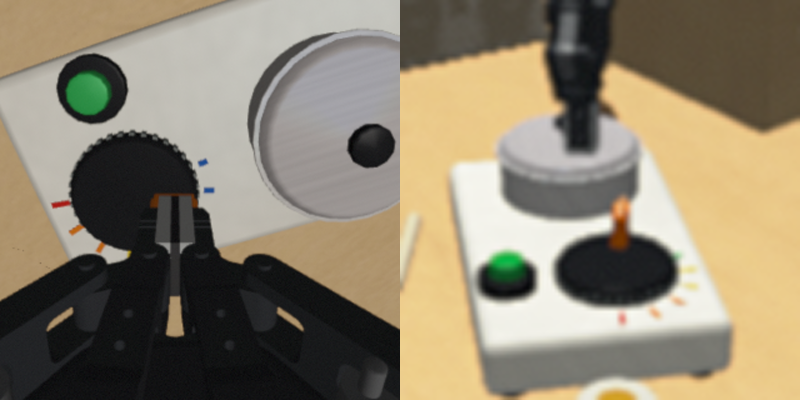

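The fingers are shut. Allowing for parallax, the tip stands on the counterclockwise side of the tab, which appears at about (175,200) in the left half. I'll descend beside it.

Request:
{"op": "jog_arm", "data": {
  "rows": [
    [0.001,0.001,0.018,0,0,0,-1],
    [0,0,0.018,0,0,0,-1],
    [0,0,0.012,0,0,0,-1],
    [0,0,0.006,0,0,0,-1],
    [0,0,0,0,0,0,-1]
  ]
}}

```text
time: 1.55
position: [0.5249, -0.0321, 0.0812]
eef_rot: [0.35, 0.937, -0.0, -0.0]
ft_force: [0.1, -1.0, 0.7]
width: 0.0002
gripper_force: 0.0
```

```bash
python3 w.py a2
```

```text
t 1.55 pos [ 0.5249 -0.0321  0.0812] yang 49.1 d,r [0.0253 0.0275] F [ 0.1 -1.   0.7] w 0.00016958665655981801
```

View pics/a2.png

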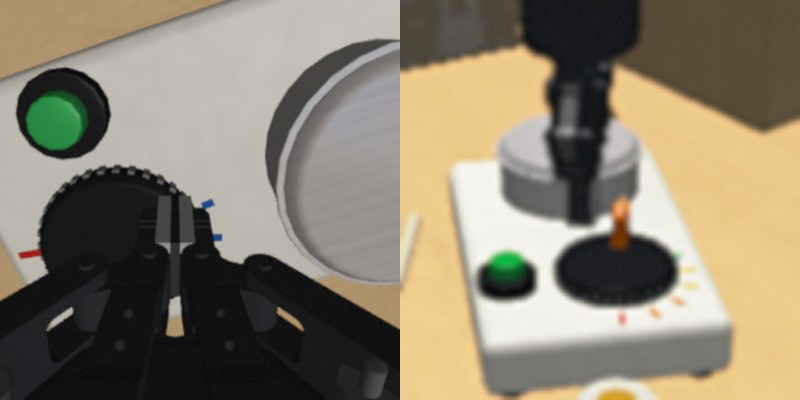

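The tip is down on the counterclockwise side, clear of the tab, which is at (620,220) in the right half. Next is a straight approach to contact.

Request:
{"op": "jog_arm", "data": {
  "rows": [
    [-0.004,0,0,0,0,0,-1],
    [-0.003,0,0,0,0,0,-1],
    [-0.002,0,0,0,0,0,-1],
    [0,0,0,0,0,0,-1]
  ]
}}

```text
time: 2.05
position: [0.5321, -0.0383, 0.0814]
eef_rot: [0.349, 0.937, 0.0, 0.0]
ft_force: [0.8, -0.0, 0.5]
width: 0.0003
gripper_force: 0.0
```

```bash
python3 w.py
```

```text
t 2.05 pos [ 0.5321 -0.0383  0.0814] yang 49.2 d,r [0.0158 0.0276] F [ 0.8 -0.   0.5] w 0.00030424363353462395
```

Request:
{"op": "jog_arm", "data": {
  "rows": [
    [-0.00196,0.00105,0,0,0,4,-1],
    [-0.00196,0.00105,0,0,0,4,-1],
    [-0.00196,0.00105,0,0,0,4,-1],
    [-0.00196,0.00105,0,0,0,4,-1],
    [-0.00196,0.00105,0,0,0,4,-1],
    [-0.00196,0.00105,0,0,0,4,-1]
  ]
}}

```text
time: 2.65
position: [0.544, -0.043, 0.0813]
eef_rot: [0.537, 0.844, 0.0, -0.0]
ft_force: [-0.1, 0.1, -0.6]
width: -0.0001
gripper_force: 0.0
```

```bash
cat >> w.py <<'E'
im,P=cloud("scene");hsv=cv2.cvtColor(im,cv2.COLOR_RGB2HSV)
m=(cv2.inRange(hsv,(3,120,80),(22,255,255))>0)&(np.hypot(P[...,0]-H[0],P[...,1]-H[1])<.05)&(P[...,2]>.064)
q=P[m].mean(0)-H if m.any() else np.zeros(3)
print("tab n",m.sum(),q.round(4),"ang",np.degrees(np.arctan2(q[1],q[0])).round(1))
E
python3 w.py
```

```text
t 2.65 pos [ 0.544  -0.043   0.0813] yang 25.0 d,r [0.0164 0.0275] F [-0.1  0.1 -0.6] w -7.791821934291615e-05
tab n 60 [0.0197 0.0057 0.0748] ang 16.1
```

Request:
{"op": "jog_arm", "data": {
  "rows": [
    [-0.00196,0.00105,0,0,0,4,-1],
    [-0.00196,0.00105,0,0,0,4,-1],
    [-0.00196,0.00105,0,0,0,4,-1],
    [-0.00196,0.00105,0,0,0,4,-1]
  ]
}}

```text
time: 3.1
position: [0.5505, -0.0488, 0.0813]
eef_rot: [0.649, 0.761, 0.0, -0.0]
ft_force: [0.4, 1.2, -0.8]
width: -0.0001
gripper_force: 0.4
```

```bash
python3 w.py a3
```

```text
t 3.1 pos [ 0.5505 -0.0488  0.0813] yang 9.1 d,r [0.0166 0.0275] F [ 0.4  1.2 -0.8] w -6.24317051105212e-05
tab n 75 [ 0.0227 -0.0023  0.0749] ang -5.8
```

View pics/a3.png

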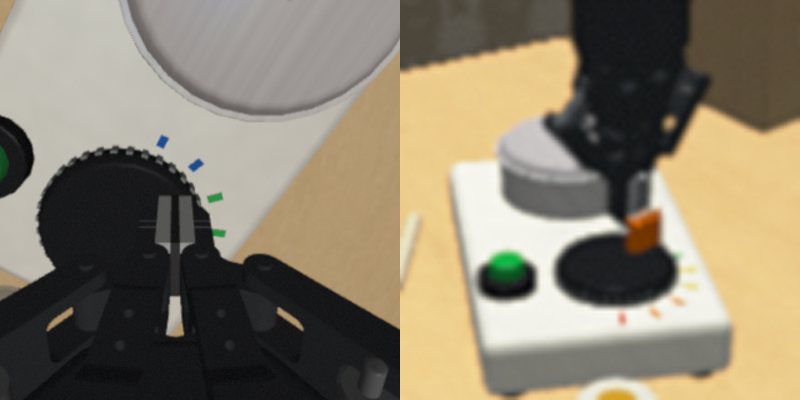

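The tab has been pushed to about stop 3 and sits ahead of the finger at (645,230) in the right half. Continuing.

Request:
{"op": "jog_arm", "data": {
  "rows": [
    [-0.00196,0.00105,0,0,0,4,-1],
    [-0.00196,0.00105,0,0,0,4,-1],
    [-0.00196,0.00105,0,0,0,4,-1],
    [-0.00196,0.00105,0,0,0,4,-1],
    [-0.00196,0.00105,0,0,0,4,-1],
    [-0.00196,0.00105,0,0,0,4,-1],
    [0,0,0,0,0,0,-1]
  ]
}}

```text
time: 3.95
position: [0.5565, -0.0609, 0.0813]
eef_rot: [0.792, 0.611, -0.0, 0.0]
ft_force: [0.7, -0.0, -0.8]
width: -0.0
gripper_force: 0.0
```

```bash
python3 w.py
```

```text
t 3.95 pos [ 0.5565 -0.0609  0.0813] yang -14.7 d,r [0.016  0.0273] F [ 0.7 -0.  -0.8] w -4.41309119986785e-05
tab n 96 [ 0.0215 -0.0122  0.0749] ang -29.5
```

Stop 4. Now the last click, in smaller steps near the midpoint.

Request:
{"op": "jog_arm", "data": {
  "rows": [
    [-0.00196,0.00105,0,0,0,4,-1],
    [-0.00196,0.00105,0,0,0,4,-1],
    [-0.00196,0.00105,0,0,0,4,-1],
    [-0.00196,0.00105,0,0,0,4,-1],
    [-0.00098,0.00054,0,0,0,2,-1],
    [-0.00098,0.00054,0,0,0,2,-1],
    [-0.00098,0.00054,0,0,0,2,-1],
    [0,0,0,0,0,0,-1]
  ]
}}

```text
time: 4.8
position: [0.5573, -0.0729, 0.0813]
eef_rot: [0.894, 0.449, -0.0, 0.0]
ft_force: [-1.6, 0.6, 0.3]
width: -0.0004
gripper_force: 0.0
```

```bash
python3 w.py
```

```text
t 4.8 pos [ 0.5573 -0.0729  0.0813] yang -36.7 d,r [0.0159 0.0272] F [-1.6  0.6  0.3] w -0.000425556014238873
tab n 95 [ 0.016  -0.0207  0.0751] ang -52.3
```

The tab reads as snapped into stop 5. I'll back off, raise, and look.

Request:
{"op": "jog_arm", "data": {
  "rows": [
    [0.005,0,0,0,0,0,-1],
    [0.007,0,0,0,0,0,-1],
    [0,0,-0.03,0,0,0,-1],
    [0,0,-0.04,0,0,-7,-1],
    [0,0,-0.04,0,0,-8,-1],
    [0,0,-0.03,0,0,-8,-1],
    [0,0,0,0,0,-8,-1],
    [0,0,0,0,0,-6,-1]
  ]
}}

```text
time: 5.65
position: [0.5654, -0.0629, 0.2223]
eef_rot: [0.703, 0.711, 0.001, 0.001]
ft_force: [0.2, -0.5, -0.7]
width: -0.0001
gripper_force: 0.0
```

```bash
python3 w.py a4
python3 - <<'E'
from h import *
im,P=cloud("wrist");X,Y,Z=P[...,0],P[...,1],P[...,2];hsv=cv2.cvtColor(im,cv2.COLOR_RGB2HSV)
t=(Z>.073)&(Z<.095)&(np.hypot(X-.526,Y+.07)<.05)&(hsv[...,1]>0)
q=P[t];print(len(q),cv2.minAreaRect((q[:,:2]*1000).astype(np.float32)) if len(q) else 0)
g=cv2.inRange(hsv,(45,100,60),(85,255,255)).astype(bool)&(np.hypot(X-.46,Y+.045)<.03)&(Z>.063)
if g.any(): print("btn",np.mean(P[g],0).round(4),cv2.minEnclosingCircle((P[g][:,:2]*1000).astype(np.float32)),np.median(Z[g]))
E
```

```text
t 5.65 pos [ 0.5654 -0.0629  0.2223] yang 0.6 d,r [0.0061 0.0399] F [ 0.2 -0.5 -0.7] w -0.00012560745763020702
tab n 86 [ 0.0156 -0.021   0.0741] ang -53.3
313 ((543.1793823242188, -88.60784912109375), (9.97672176361084, 27.78261375427246), 42.456138610839844)
btn [ 0.4624 -0.0426  0.0668] ((461.52398681640625, -42.71610641479492), 12.19559097290039) 0.06700055308148281
```

View pics/a4.png

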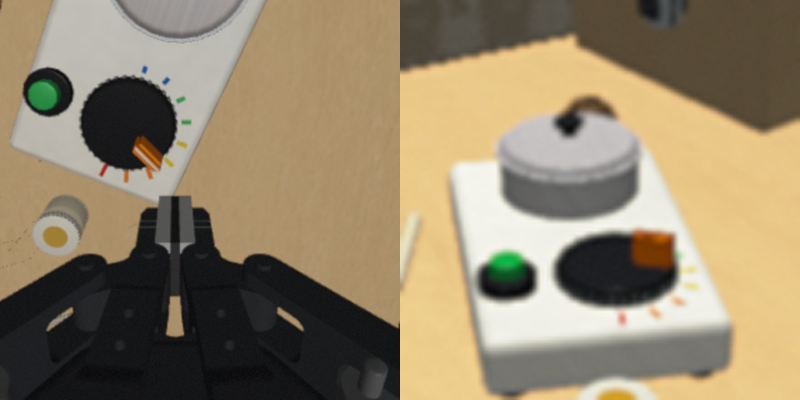

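The tab is at -47.5° on the second yellow tick, which is stop 5: exactly four clicks. The green button top is at (0.462, -0.0427, 0.067), so I'll move above it.

Request:
{"op": "jog_arm", "data": {
  "rows": [
    [0.007,-0.035,0,0,0,0,-1],
    [0.007,-0.035,0,0,0,0,-1],
    [0.0072,-0.0334,0,0,0,0,-1],
    [0,0,0.04,0,0,0,-1],
    [0,0,0.04,0,0,0,-1],
    [0,0,0.03,0,0,0,-1],
    [0,0,0.015,0,0,0,-1],
    [0,0,0,0,0,0,-1]
  ]
}}

```text
time: 6.65
position: [0.46, -0.0421, 0.0946]
eef_rot: [0.707, 0.708, -0.001, -0.002]
ft_force: [0.5, 0.3, 0.3]
width: -0.0001
gripper_force: 0.0
```

```bash
python3 w.py
python3 - <<'E'
from h import *
im,P=cloud("scene");X,Y,Z=P[...,0],P[...,1],P[...,2]
d=np.hypot(X-.462,Y+.0427)
for a in range(0,30,3):
    z=Z[(d>=a/1e3)&(d<(a+3)/1e3)&(Z<.075)];print(a,len(z),np.percentile(z,[10,50,90]).round(4) if len(z) else 0)
E
```

```text
t 6.65 pos [ 0.46   -0.0421  0.0946] yang 0.1 d,r [ 0.0276 -0.0663] F [0.5 0.3 0.3] w -0.00011188126440384795
tab n 89 [ 0.0158 -0.0209  0.0738] ang -52.9
0 3 [0.0682 0.0685 0.0698]
3 10 [0.0675 0.0683 0.0687]
6 18 [0.0673 0.0685 0.0696]
9 43 [0.0595 0.0637 0.0688]
12 19 [0.0583 0.059  0.0608]
15 47 [0.0477 0.0576 0.059 ]
18 81 [0.0456 0.0518 0.058 ]
21 31 [0.0014 0.0458 0.0471]
24 43 [0.0016 0.0395 0.0467]
27 50 [0.0015 0.0455 0.0474]
```

Request:
{"op": "jog_arm", "data": {
  "rows": [
    [0,0.002,0.006,0,0,0,-1],
    [0,0,0.005,0,0,0,-1],
    [0,0,0.002,0,0,0,-1],
    [0,0,0.002,0,0,0,-1],
    [0,0,0.0015,0,0,0,-1],
    [0,0,0,0,0,0,-1]
  ]
}}

```text
time: 7.35
position: [0.4632, -0.0425, 0.0798]
eef_rot: [0.706, 0.708, 0.0, 0.0]
ft_force: [-0.3, 0.8, 2.2]
width: -0.0
gripper_force: 0.8
```

```bash
python3 w.py
```

```text
t 7.35 pos [ 0.4632 -0.0425  0.0798] yang 0.2 d,r [ 0.0272 -0.0627] F [-0.3  0.8  2.2] w -3.3057393299285865e-05
tab n 88 [ 0.0157 -0.0209  0.074 ] ang -53.1
```

Request:
{"op": "jog_arm", "data": {
  "rows": [
    [0,0,0.001,0,0,0,-1],
    [0,0,0.001,0,0,0,-1],
    [0,0,0.001,0,0,0,-1],
    [0,0,0,0,0,0,-1]
  ]
}}

```text
time: 7.8
position: [0.4632, -0.0425, 0.0767]
eef_rot: [0.706, 0.708, 0.0, 0.0]
ft_force: [-0.8, -0.1, 3.3]
width: 0.0003
gripper_force: 1.5
```

Request:
{"op": "jog_arm", "data": {
  "rows": [
    [0,0,0.001,0,0,0,-1],
    [0,0,0,0,0,0,-1]
  ]
}}

```text
time: 8.0
position: [0.4632, -0.0425, 0.0757]
eef_rot: [0.706, 0.708, 0.0, 0.0]
ft_force: [-0.6, 0.3, 4.0]
width: 0.0003
gripper_force: 1.7
```

Request:
{"op": "jog_arm", "data": {
  "rows": [
    [0,0,0.001,0,0,0,-1],
    [0,0,0,0,0,0,-1]
  ]
}}

```text
time: 8.2
position: [0.4632, -0.0425, 0.075]
eef_rot: [0.706, 0.708, 0.0, 0.0]
ft_force: [-2.4, 0.8, 8.3]
width: 0.0001
gripper_force: 4.0
```

The force jumped to 8 N, so the button has bottomed out. Release and lift away.

Request:
{"op": "jog_arm", "data": {
  "rows": [
    [0,0,-0.004,0,0,0,-1],
    [0,0,-0.01,0,0,0,-1],
    [0,0,-0.04,0,0,0,-1],
    [0,0,-0.04,0,0,0,-1],
    [0,0,-0.04,0,0,0,-1],
    [0,0,0,0,0,0,-1],
    [0,0,0,0,0,0,-1]
  ]
}}

```text
time: 8.9
position: [0.4634, -0.0426, 0.2097]
eef_rot: [0.706, 0.708, 0.0, 0.001]
ft_force: [-0.3, 0.1, -0.2]
width: 0.0
gripper_force: 0.0
```

```bash
python3 w.py
python3 - <<'E'
from h import *
im,P=cloud("scene");save("end",im)
print(np.nanmedian(P[...,2][np.hypot(P[...,0]-.462,P[...,1]+.0427)<.008]))
E
```

```text
t 8.9 pos [ 0.4634 -0.0426  0.2097] yang 0.2 d,r [ 0.027  -0.0621] F [-0.3  0.1 -0.2] w 2.7292474577078487e-05
tab n 87 [ 0.0157 -0.0207  0.0741] ang -52.9
0.19904401230839092
```

View pics/end.png

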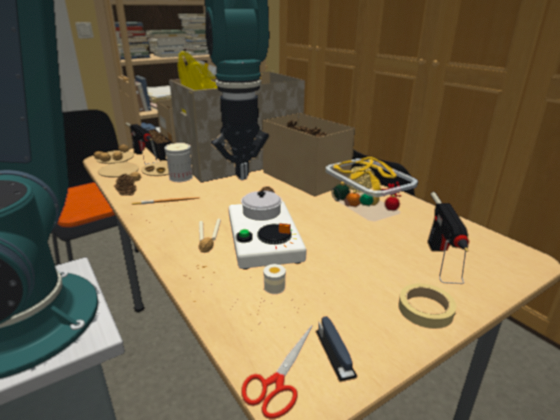

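The arm is clear, the button at (244,234) is out again, the tab at (285,229) is still at stop 5, and the loose items are where they were.

```bash
python3 -c "from bench import *;print(hand_in())"
```

```text
the job is handed in; nothing more can be done
None
```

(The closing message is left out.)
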